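# Refit the hand knob of a museum specimen wheel

### The job

Take the hand knob out of the wooden service block, pass its keyed spindle down through the hole in the clear cover into the hub of the specimen wheel, and turn it under light pressure until the key slips into the keyway; do not force it, and do not lean on the cover. Then push it fully home against the spring, until the shoulder sits on the hub's face, and finish still gripping it and holding it down there, because I will tighten the grub screw while you hold it. Leave the other things on the counter where they are.

Things in the scene. Friction and masses are not known exactly. Their poses are not given: they have to be found in the camera images.
- spindle: Hand knob on a steel spindle, one rigid piece, about 0.18 kg. Origin: centre of the lower tip; z up to the knob, x towards the key. From the tip: nose tapering from 14 to 20 mm diameter over 6 mm, then 20 mm shaft. Starts upright in the block, key down in its hole, shoulder on the block's top, x turned up to 0.6 rad from the block's x.
- key (a point): Outer lower corner of the spindle's key, in the middle of its width, 15 mm from the axis. The key is 6 mm wide, on the +x side only, stands out to 15 mm from the axis, and runs from 12 to 30 mm above the tip. Axes as the spindle.
- shoulder (a point): On the spindle's axis at the underside of its shoulder collar, 30 mm above the tip. The collar is 38 mm in diameter and 6 mm thick; above it a 20 mm neck runs up to the knob. Axes as the spindle.
- knob (a point): On the spindle's axis in the middle of the knob, 77 mm above the tip. The knob is round, black, fluted, 44 mm in diameter, from 60 to 94 mm above the tip, and may be gripped at any heading. A raised light rib on its top runs from the centre to the rim on the key's side. Axes as the spindle.
- block: Wooden service block 120 x 90 mm (x, y), 45 mm high, does not move; origin under its centre. The spindle stands in the 33 mm hole in its middle (40 mm deep). Three spare studs, 16 mm wide, stand up 4 mm near its corners.
- unit: Specimen wheel unit, does not move: grey base board 250 x 250 x 12 mm, origin under its centre, on the wheel's axis. A stud at each corner carries the clear cover; the wheel turns between board and cover.
- cover: Clear acrylic cover 250 x 250 x 5 mm over the wheel, origin at the centre of its underside, 66 mm above the counter, so its top is at 71 mm; in its middle over the hub is a 46 mm round hole. The four corner studs rise 4 mm above it.
- wheel: Dark grey specimen wheel, 210 mm diameter, about a vertical axis; stays where it is turned (drag 0.2 N m). Origin on the axis at its hub's top face, 56 mm above the counter; x towards the keyway. Five round cells lie every 60 degrees, 72 mm from the axis; the sixth place, in line with the keyway, is blank.
- hub_face (a point): Centre of the aluminium hub's top face (46 mm wide), 10 mm below the cover's underside; axes as the wheel. Bore 21.5 mm diameter; keyway on the +x side only, 8 mm wide, out to 16.5 mm from the axis. A key off the keyway stops on this face, the shoulder still 18 mm above it.
- spring (a joint): Travel (m) of the spring follower in the bore, 0 free, grows as it is pressed down. The nose meets it 8 mm before home: 5 N there, rising evenly to about 11 N at 0.008, when the shoulder lands on the hub's face. Let go, the spindle is pushed up again.
- mushroom: Bystander: a mushroom model on a round wooden foot, 76 mm wide, 84 mm tall, origin under its centre.
- slidebox: Bystander: a closed slide box 87 x 102 x 32 mm, origin under its centre.
- petri: Bystander: a closed glass dish, 90 mm diameter, 18 mm high, origin under its centre.
- lens: Bystander: a hand lens lying flat, ring 73 mm wide, handle 90 mm long to its -x side, 15 mm high, origin under the ring's centre.
Mind the look-alikes: they are no part of the job. Leave any purple look-alike of the block alone. Of the things that look like the spindle, the smaller one is meant.

How it is judged:
By the outcome, as a careful person would: the job done as asked, in the order asked, and still so for the second after the job is handed in, while the arm keeps its last pose, push and grip.
It also fails if it takes over 51 s, if anything falls off the work surface, if the arm or the gripper's body presses on something with over 40 N, if the wrist force passes 120 N, or if a joint passes its speed limit or range.

### The arm

A 6-joint arm with a two-finger parallel gripper is mounted at the origin on the work surface. World frame = base frame: x ahead of the robot, y to its left, z up, the work surface at z = 0. Lengths are in mm, angles in rad, forces in N, time in s.
With the tool pointing down it reaches from about 275 to 750 mm from the base axis. Payload 10.2 kg.
Tool frame: the origin (TCP) lies midway between the tips of the shut fingers; the grasp point (between the pads) lies 19 mm behind it; z points along the fingers, y is the direction in which the jaws open and shut (so a half turn about z gives the same grasp; the last joint's range is limited). The gripper opens to 85 mm and grips with 20 to 120 N. Pads are 22 mm wide; open, the fingers measure 114 mm over their backs; the gripper's body (76 mm by 85 mm) begins 54 mm behind the grasp point. The pads swing forward as they close: fully open they stand 13 mm farther back than shut.
Start: joints at [-1.503, 0.313, 1.498, -0, 1.331, -0.223], TCP at [150.514, -502.968, 231.294] pointing down, gripper open.
Joint ranges: [-2.94, 2.94], [-0.97, 2.17], [0.19, 2.56], [-1.23, 4.37], [0.02, 3.11], [-2.88, 2.88]. Speed limits (rad/s): [2.39, 2.39, 3.01, 3.14, 3.14, 3.14].

### API

Orientations are given as a unit quaternion [w, x, y, z].
In Python, from rig import sense, optics, ctrl gives the robot as it stands.
- The arm moves only by the tool play_rows, never from a script. Its argument "plan" is a list of rows, each a list of 7 numbers: the shift along the world's x, y, z in mm, then the turn, a rotation vector about the world's x, y, z in rad, then the opening, from -1 (shut) to 1 (fully open), so that 0 is half open. A call has 1 to 5 rows; each row shifts and turns the pose as measured when the row begins; what a row does not reach is not made up. A row lasts 1/12 s, in which the tool goes at most 41.7 mm and 7.16 degrees, less where a joint would pass 70% of its speed; a pose out of reach is approached as far as the arm can. A call is refused whole if a number of a shift passes 41.7 or a number of a turn 0.125, either way. A call with a gripper value outside its range is refused whole. The fingers move at their own pace and stop on an object; "grip_force" is the grip in N (left out, the last holds). Time passes only in rows, so rows that do not move let the fingers close. It gives the time, the measured TCP pose, the force and the opening at its end, in the units of the state.
- sense(): the state, without advancing time (a new reading comes with each control period).
- optics.capture(name): name is "scene" or "top" or "wrist"; returns a dict with "img" (480x640x3 uint8, blue, green, red), "fx", "fy", "cx", "cy" (pixels), "world_to_cam" (4x4, takes a point from world to camera coordinates). Camera axes: x right, y up, looking along -z (the intrinsics and any distortion apply to the point x, -y, -z); pixel columns grow to the right and rows downward; lengths in mm; the calibration is good to about 2 mm. A picture is of the moment at which its call begins. There is no depth.
- ctrl.finish_job(): hands the job in, once; it reports no verdict.
The state is a dict: "time_s": time; "joints": joint angles; "dq": joint speeds; "tau": joint torques, N m; "eef_pos": TCP position; "ee_rot": TCP orientation; "force": force on the tool from outside, world axes, zero at the start; "wrist_torque": the same for the moment, N m; "grip_width": opening from 0.0 (shut) to 1.0 (fully open).
Only numpy, scipy, OpenCV 4.12 (cv2) and the standard library are available. Lean on these libraries where they do the work, as an engineer would, in place of code of your own. Each camera call takes 0.05 s, during which the arm holds its last target. There are 200 camera calls.

## Working session

There is one attempt and no reset: what is moved stays moved. The work goes in short steps, Python scripts to look and compute and a tool call to move; the robot and the scene stay as the last step left them, time stands still between calls to the robot, and variables do not carry over. Pictures are saved under pics/ and viewed, about 8 in all and at most 12, crops included, and the job is handed in when it is done.

Besides the shell and the picture viewer there is one more tool, called after "Request:" by a JSON object that holds its "op" and its "data". play_rows: Moves the arm, as the interface text tells. Its arguments: {"type":"object","properties":{"plan":{"type":"array"},"grip_force":{"type":"number"}},"required":["plan"]}

```bash
mkdir -p pics; ls; cat > h.py <<'E'
import numpy as np, cv2
from rig import sense, optics, ctrl
def cap(n,f=None):
    c=optics.capture(n)
    if f: cv2.imwrite('pics/'+f,c['img'])
    return c
def ray(c,u,v):
    M=np.array(c['world_to_cam']);R=M[:3,:3];t=M[:3,3]
    p=np.array([[[u,v]]],float);K=np.array([[c['fx'],0,c['cx']],[0,c['fy'],c['cy']],[0,0,1]])
    d=np.array(c.get('dist',np.zeros(5)),float)
    x,y=cv2.undistortPoints(p,K,d)[0,0]
    return -R.T@t, R.T@np.array([x,-y,-1.])
def onz(c,u,v,z):
    o,d=ray(c,u,v);return o+d*(z-o[2])/d[2]
def proj(c,p):
    M=np.array(c['world_to_cam']);q=M[:3,:3]@np.array(p,float)+M[:3,3]
    return c['cx']+c['fx']*q[0]/-q[2], c['cy']-c['fy']*q[1]/-q[2]
E
python3 - <<'E'
from h import *
s=sense();print(s)
a=cap('scene','s0.png');b=cap('top','t0.png')
for c in (a,b): print({k:v for k,v in c.items() if k!='img'})
E
```

```text
pics
{'time_s': 0.0, 'joints': array([-1.50338885e+00,  3.13463901e-01,  1.49846737e+00, -7.94754111e-06,
        1.33102064e+00, -2.23387080e-01]), 'dq': array([-1.66972273e-03,  9.68319360e-04, -6.84734615e-04,  1.51704448e-03,
        8.38060826e-05, -1.48699008e-03]), 'tau': array([ 1.00148976e-03, -4.12261462e+01, -2.59741545e+01, -7.98060523e-05,
        4.13976566e-03,  1.48082080e-05]), 'eef_pos': array([ 150.49860269, -502.68076964,  230.71657412]), 'ee_rot': array([-6.77860889e-04,  9.89448058e-01,  1.44886430e-01,  4.91024712e-05]), 'force': array([-0.31699136, -0.59507461,  0.46349664]), 'wrist_torque': array([-0.02991703, -0.02264879, -0.00389534]), 'grip_width': 1.0016292260917667}
{'fx': 518.6684079440907, 'fy': 518.6684079440907, 'cx': 322.54696331352494, 'cy': 249.8330007740676, 'world_to_cam': array([[ 2.75754621e-01,  9.61224090e-01, -2.76353504e-03,
        -1.24420696e+02],
       [-7.69358131e-01,  2.22434062e-01,  5.98841511e-01,
         3.73290019e+02],
       [ 5.76235591e-01, -1.63007166e-01,  8.00862790e-01,
        -1.64632052e+03],
       [ 0.00000000e+00,  0.00000000e+00,  0.00000000e+00,
         1.00000000e+00]])}
{'fx': 466.32371957591164, 'fy': 466.32371957591164, 'cx': 313.95887621496814, 'cy': 243.7116063270437, 'world_to_cam': array([[-1.81935683e-02, -9.99824808e-01, -4.39845393e-03,
        -8.87235522e+00],
       [ 9.92764693e-01, -1.85869717e-02,  1.18628782e-01,
        -5.61927153e+02],
       [-1.18689753e-01, -2.20834893e-03,  9.92928933e-01,
        -1.39106165e+03],
       [ 0.00000000e+00,  0.00000000e+00,  0.00000000e+00,
         1.00000000e+00]])}
```

```bash
ls -la pics; nproc
```

```text
total 836
drwxr-xr-x 2 agent agent   4096 Dec  4 15:01 .
drwxr-xr-x 3 agent agent   4096 Dec  4 15:01 ..
-rw-r--r-- 1 agent agent 414664 Dec  4 15:01 s0.png
-rw-r--r-- 1 agent agent 427059 Dec  4 15:01 t0.png
4
```

View pics/t0.png

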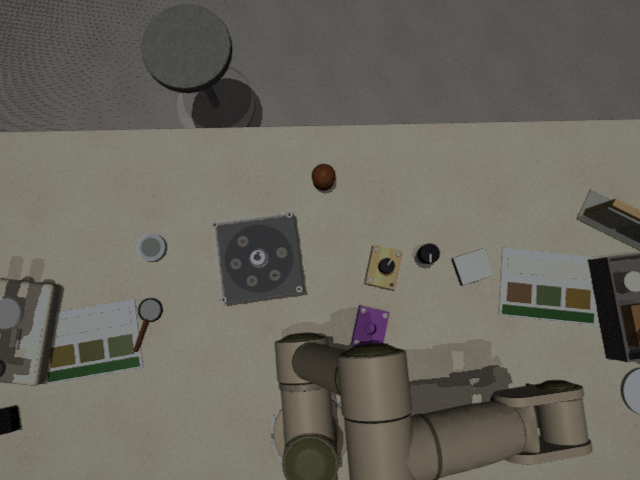

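View pics/s0.png

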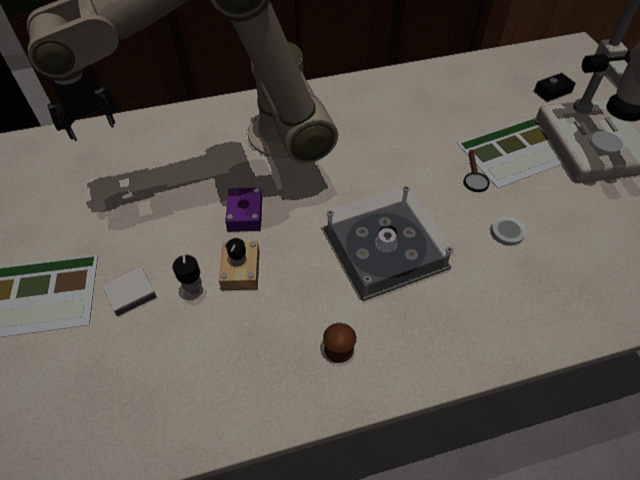

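Top view: wooden block at about (384,267) with the small knob at (388,266). The larger look-alike knob is at (428,254), the purple block at (370,327) and the unit at (260,258). The scene view agrees.

```bash
python3 - <<'E'
from h import *
a=cap('scene');b=cap('top')
def blob(c,box,f):
    x0,y0,x1,y1=box;m=f(c['img'][y0:y1,x0:x1].astype(int)).astype(np.uint8)
    n,l,st,ce=cv2.connectedComponentsWithStats(m);i=1+np.argmax(st[1:,4]);return ce[i]+[x0,y0],st[i]
dark=lambda g:g.max(2)<50
for c,box in((b,(372,252,404,284)),(a,(220,232,250,264))):
    p,st=blob(c,box,dark);print('knob',p,st,onz(c,*p,92))
# hub bright
br=lambda g:g.min(2)>120
for c,box in((b,(240,240,280,280)),(a,(370,222,404,252))):
    p,st=blob(c,box,br);print('hub',p,st,onz(c,*p,56))
# cover corners (top studs z75)
for u,v in((215,225),(292,214),(305,294),(225,302)):print('stud',onz(b,u,v,75))
z=[cv2.resize(b['img'][y:y+w,x:x+w],(400,400),interpolation=cv2.INTER_CUBIC) for x,y,w in((355,235,64),(208,206,104))]
cv2.imwrite('pics/c1.png',cv2.convertScaleAbs(np.hstack(z),alpha=1.8))
E
```

```text
knob [385.76608187 266.1754386 ] [  7   6  16  16 171] [ 484.94310561 -227.06265184   92.        ]
knob [236.25    250.84375] [  6   6  20  26 384] [ 493.91371799 -228.49178455   92.        ]
hub [257.3255814  257.44186047] [11 10 14 14 86] [520.71095052 151.16692014  56.        ]
hub [386.50574713 234.83908046] [ 9  7 17 13 87] [522.29304558 149.73693163  56.        ]
stud [618.40892555 274.6944481   75.        ]
stud [647.33114909  44.64835784  75.        ]
stud [408.94900771   9.58608795  75.        ]
stud [389.96290399 243.83938438  75.        ]
```

View pics/c1.png

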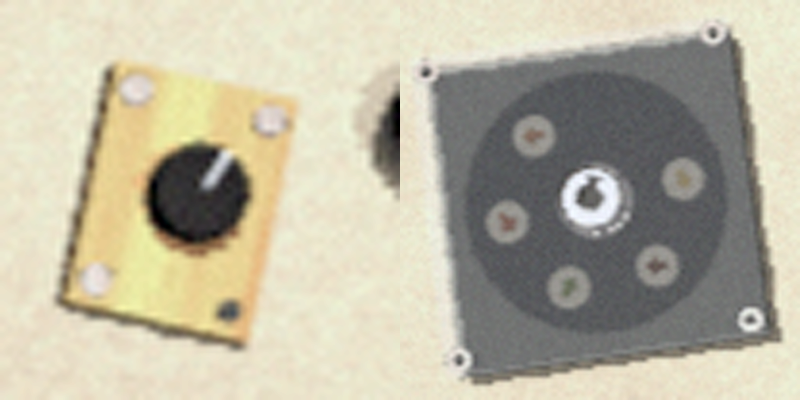

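Crop: the knob's rib points up and to the right, so the key heading is about -0.58 rad. The wheel's blank place and the keyway notch also lie up and to the right of the hub, at about -0.23 rad. Positions are consistent: knob about (488,-228), hub about (521,150). I'm moving over the knob with the jaws turned along world x, away from the larger knob.

Request:
{"op": "play_rows", "data": {"plan": [[30,25,0,0,0,0.12,1],[30,25,0,0,0,0.12,1],[30,25,0,0,0,0.12,1],[30,25,0,0,0,0.12,1],[30,25,0,0,0,0.12,1]], "grip_force": 60}}

```text
time_s: 0.62
eef_pos: [299.9, -376.3, 229.3]
ee_rot: [-0.001, 0.9, 0.436, -0.001]
force: [0.7, -1.0, -0.2]
grip_width: 0.996
```

Request:
{"op": "play_rows", "data": {"plan": [[30,25,0,0,0,0.12,1],[30,25,0,0,0,0.12,1],[30,25,0,0,0,0.12,1],[30,25,0,0,0,0.12,1],[30,25,0,0,0,0.12,1]]}}

```text
time_s: 1.03
eef_pos: [455.7, -243.1, 229.4]
ee_rot: [-0.001, 0.722, 0.692, -0.001]
force: [0.3, -0.1, -0.6]
grip_width: 1.001
```

```bash
python3 - <<'E'
from h import *
s=sense();print(s['joints'].round(3))
c=cap('wrist','w1.png');print(c['world_to_cam'].round(3),c['fx'],proj(c,(488,-228,92)),proj(c,(488,-228,109)))
E
```

```text
[-0.716  0.297  1.525 -0.002  1.322 -0.673]
[[ 9.99000e-01 -4.40000e-02 -2.00000e-03 -4.64549e+02]
 [ 4.10000e-02  9.59000e-01 -2.81000e-01  2.50208e+02]
 [ 1.50000e-02  2.81000e-01  9.60000e-01 -3.14162e+02]
 [ 0.00000e+00  0.00000e+00  0.00000e+00  1.00000e+00]] 409.0328159718066 (np.float64(372.026499823447), np.float64(208.90805252236026)) (np.float64(374.8606403873019), np.float64(213.95581991464442))
```

View pics/w1.png

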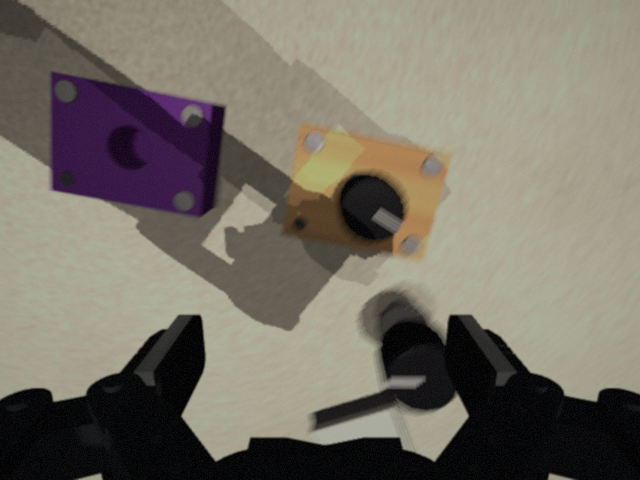

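Wrist view: the knob is at about (373,208) in the wooden block, with its rib running from (373,212) to (403,226). The larger look-alike is at about (418,365) and the purple block at (135,145).

```bash
cat >> h.py <<'E'
def knob(c,uv,ztop,r=75):
    """dark round knob near uv: centre by mask (mid height), rib heading by bright part in it"""
    x0,y0=max(int(uv[0]-r),0),max(int(uv[1]-r),0);g=c['img'][y0:y0+2*r,x0:x0+2*r].astype(int)
    m=(g.max(2)<40).astype(np.uint8);n,l,st,ce=cv2.connectedComponentsWithStats(m)
    i=l[int(uv[1])-y0-4:int(uv[1])-y0+5,int(uv[0])-x0-4:int(uv[0])-x0+5];i=np.bincount(i[i>0]).argmax()
    k=cv2.findContours((l==i).astype(np.uint8),cv2.RETR_EXTERNAL,cv2.CHAIN_APPROX_NONE)[0]
    h=cv2.convexHull(max(k,key=len)+np.array([x0,y0]));e=cv2.fitEllipse(h)
    M=np.zeros(c['img'].shape[:2],np.uint8);cv2.fillConvexPoly(M,h,1)
    rb=(c['img'].min(2)>55)&(M>0);ys,xs=np.nonzero(rb)
    P=np.array([onz(c,x,y,ztop)[:2] for x,y in zip(xs,ys)])
    return e,len(xs),P
E
python3 - <<'E'
from h import *
c=cap('wrist')
e,n,P=knob(c,(360,205),109);print(e,n)
for z in(92,100,109):print(z,onz(c,*e[0],z))
print('rib ctr',P.mean(0)); u,s,v=np.linalg.svd(P-P.mean(0));print(v[0],np.ptp((P-P.mean(0))@v[0]),np.arctan2(v[0][1],v[0][0]))
for z in(92,100): q=onz(c,*e[0],z)[:2];print('hdg',np.arctan2(*(P.mean(0)-q)[::-1]),np.linalg.norm(P.mean(0)-q))
# block edge heading from the wood colour
hsv=cv2.cvtColor(c['img'],cv2.COLOR_BGR2HSV);print(hsv[225,320],hsv[150,400])
E
```

```text
((361.3132629394531, 218.3287353515625), (65.51078796386719, 70.82398986816406), 158.85659790039062) 210
92 [ 484.63647978 -229.21713482   92.        ]
100 [ 483.96305314 -227.45107815  100.        ]
109 [ 483.20544817 -225.46426439  109.        ]
rib ctr [ 493.4604756  -234.83870991]
[ 0.81203303 -0.58361148] 18.308357819921852 -0.6231690749376276
hdg -0.567237631697348 10.462552688497617
hdg -0.6610922150402853 12.032378671955643
[ 15 135  87] [ 21  45 159]
```

Request:
{"op": "play_rows", "data": {"plan": [[14,7,-20,0,0,0,1],[13,7,-20,0,0,0,1],[0,0,-20,0,0,0,1],[0,0,0,0,0,0,1],[0,0,0,0,0,0,1]]}}

```text
time_s: 1.55
eef_pos: [485.7, -226.2, 167.6]
ee_rot: [0.0, 0.721, 0.693, -0.001]
force: [1.1, -0.3, 1.1]
grip_width: 1.001
```

Request:
{"op": "play_rows", "data": {"plan": [[-1,-2,-25,0,0,0,1],[0,0,-25,0,0,0,1],[0,0,-25,0,0,0,1],[0,0,-15,0,0,0,1],[0,0,0,0,0,0,1]]}}

```text
time_s: 1.97
eef_pos: [484.9, -232.9, 81.4]
ee_rot: [0.005, 0.723, 0.691, -0.0]
force: [0.6, -0.6, -0.1]
grip_width: 0.998
```

Request:
{"op": "play_rows", "data": {"plan": [[0,4,-9,0,0,0,1],[0,0,0,0,0,0,1],[0,0,0,0,0,0,1]]}}

```text
time_s: 2.22
eef_pos: [485.6, -230.7, 75.3]
ee_rot: [0.008, 0.724, 0.69, -0.0]
force: [0.0, 0.3, 0.7]
grip_width: 1.002
```

```bash
python3 - <<'E'
from h import *
s=sense();print(s['eef_pos'],s['ee_rot'],s['force'])
c=cap('wrist','w2.png')
E
```

```text
[ 485.60132454 -230.70354609   75.27921015] [ 7.50075328e-03  7.23598880e-01  6.90179969e-01 -1.02580735e-04] [0.00272561 0.26588319 0.66571404]
```

View pics/w2.png

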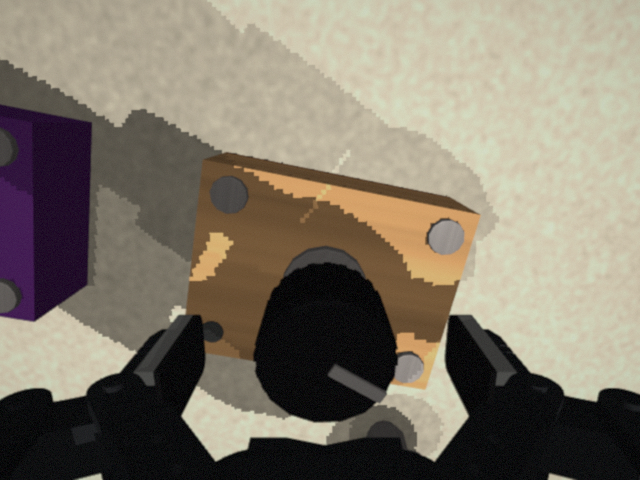

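Wrist view: the knob, centred at about (327,365), sits midway between the fingers (203 and 447). I'll correct the small tilt and the y offset, then close.

Request:
{"op": "play_rows", "data": {"plan": [[-1,2,-3,0.011,0.01,0,1],[0,0,0,0,0,0,1],[0,0,0,0,0,0,1]]}}

```text
time_s: 2.52
eef_pos: [485.3, -229.0, 74.2]
ee_rot: [0.001, 0.724, 0.69, 0.0]
force: [0.3, -0.0, -0.7]
grip_width: 1.001
```

Request:
{"op": "play_rows", "data": {"plan": [[0,0,0,0,0,0,-1],[0,0,0,0,0,0,-1],[0,0,0,0,0,0,-1],[0,0,0,0,0,0,-1],[0,0,0,0,0,0,-1]], "grip_force": 60}}

```text
time_s: 2.93
eef_pos: [485.7, -229.2, 75.2]
ee_rot: [0.002, 0.724, 0.69, 0.0]
force: [-0.3, 0.4, -2.0]
grip_width: 0.504
```

Request:
{"op": "play_rows", "data": {"plan": [[0,0,0,0,0,0,-1],[0,0,0,0,0,0,-1],[0,0,0,0,0,0,-1],[0,0,0,0,0,0,-1]]}}

```text
time_s: 3.27
eef_pos: [485.7, -229.3, 75.1]
ee_rot: [0.002, 0.724, 0.69, 0.0]
force: [-0.3, -0.1, 0.2]
grip_width: 0.498
```

Request:
{"op": "play_rows", "data": {"plan": [[0,0,5,0,0,0,-1],[0,0,10,0,0,0,-1],[0,0,25,0,0,0,-1],[0,0,35,0,0,0,-1],[0,0,35,0,0,0,-1]]}}

```text
time_s: 3.68
eef_pos: [481.5, -226.2, 183.3]
ee_rot: [-0.007, 0.724, 0.69, -0.001]
force: [1.8, 0.3, -1.8]
grip_width: 0.501
```

Request:
{"op": "play_rows", "data": {"plan": [[0,0,10,0,0,0,-1],[0,0,0,0,0,0,-1],[0,0,0,0,0,0,-1]]}}

```text
time_s: 3.93
eef_pos: [483.3, -227.4, 202.9]
ee_rot: [-0.0, 0.724, 0.69, 0.0]
force: [-0.1, 0.1, -3.6]
grip_width: 0.5
```

Request:
{"op": "play_rows", "data": {"plan": [[4,37,0,0,0,0,-1],[4,37,0,0,0,0,-1],[4,37,0,0,0,0,-1],[4,37,0,0,0,0,-1],[4,37,0,0,0,0,-1]]}}

```text
time_s: 4.35
eef_pos: [500.3, -41.4, 197.6]
ee_rot: [-0.003, 0.727, 0.686, -0.002]
force: [1.5, 0.1, -1.5]
grip_width: 0.505
```

Request:
{"op": "play_rows", "data": {"plan": [[4,37,0,0,0,0,-1],[4,37,0,0,0,0,-1],[4,37,0,0,0,0,-1],[0,0,0,0,0,0,-1],[0,0,0,0,0,0,-1]]}}

```text
time_s: 4.77
eef_pos: [508.4, 82.2, 191.4]
ee_rot: [-0.008, 0.725, 0.689, -0.005]
force: [0.2, -1.0, -1.8]
grip_width: 0.499
```

```bash
python3 - <<'E'
from h import *
s=sense();print(s['eef_pos'],s['ee_rot'],s['force'])
c=cap('wrist','w3.png');print(proj(c,(521.5,150.5,56)))
E
```

```text
[508.40568848  82.21617059 191.40338526] [-0.00846444  0.72503172  0.68864363 -0.00522589] [ 0.23528072 -0.96682889 -1.76503576]
(np.float64(344.5775045309074), np.float64(131.2018544438308))
```

View pics/w3.png

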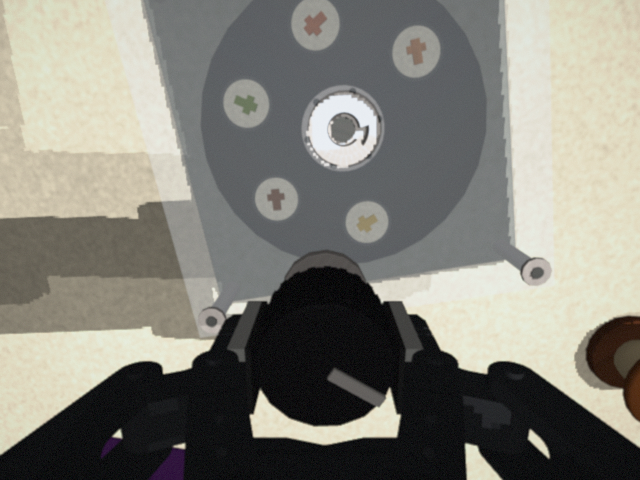

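Wrist view: the hub is at about (343,129) against a prediction of (344.6,131.2). There are five cells around it, and the blank place is to its right at about (450,140). The knob is in the jaws with its rib from (330,370) to (385,400).

```bash
python3 - <<'E'
from h import *
from scipy.optimize import least_squares
c=cap('wrist','w4.png');s=sense();print(s['eef_pos'],s['ee_rot'])
g=c['img'];hsv=cv2.cvtColor(g,cv2.COLOR_BGR2HSV)
print(proj(c,(521.5,150.5,56)))
m=((g.min(2)>125)).astype(np.uint8);m[270:]=0
u0,v0=proj(c,(521.5,150.5,56))
yy,xx=np.mgrid[:480,:640];near=np.hypot(xx-u0,yy-v0)<140;m&=near.astype(np.uint8)
cells=[];hub=None
for k in cv2.findContours(m,cv2.RETR_EXTERNAL,cv2.CHAIN_APPROX_NONE)[0]:
    if len(k)<60: continue
    h=cv2.convexHull(k);e=cv2.fitEllipse(h)
    d=np.hypot(e[0][0]-u0,e[0][1]-v0);print(np.round(e[0],1),np.round(e[1],1),round(d))
    if d<15: hub=e
    elif 25<min(e[1]) and max(e[1])<65: cells.append(e[0])
print('hub',onz(c,*hub[0],56))
def P(z): return np.array([onz(c,*p,z)[:2] for p in cells])
for z in(20,30,40,50):
    Q=P(z);f=lambda q:np.hypot(*(Q-q[:2]).T)-q[2]
    r=least_squares(f,[521,150,72]);a=np.arctan2(*(Q-r.x[:2]).T[::-1])
    h=np.angle(np.exp(6j*a).mean())/6;print(z,r.x.round(1),r.cost.round(2),'hdg',h,np.degrees(a).round(1))
E
```

```text
[508.5436527   80.94515663 191.68406254] [-0.00840587  0.72575237  0.68788618 -0.00504283]
(np.float64(344.773508816003), np.float64(130.97737124852262))
[367.  221.9] [41.6 43. ] 94
[276.4 199.1] [42.3 43.8] 96
[377.3 138.3] [10.2 37. ] 33
[342.3 128. ] [80.5 86.4] 4
[246.2 103.5] [45.1 49. ] 102
[416.3  51.5] [47.3 52.5] 107
[315.4  23.6] [47.9 53.6] 111
hub [519.93717105 152.43501474  56.        ]
20 [521.  151.7  72.5] 0.0 hdg -0.30115680869161077 [ -77.2 -137.2  162.8   42.7  102.7]
30 [520.8 151.8  70.2] 0.0 hdg -0.3011568086915067 [ -77.2 -137.2  162.8   42.7  102.7]
40 [520.6 151.8  67.9] 0.0 hdg -0.3011568086914778 [ -77.2 -137.2  162.8   42.7  102.7]
50 [520.4 151.8  65.6] 0.0 hdg -0.30115680869148814 [ -77.2 -137.2  162.8   42.7  102.7]
```

```bash
cat >> h.py <<'E'
def rib(c,s,box=(322,360,392,412),dz=34):
    x0,y0,x1,y1=box;g=c['img'][y0:y1,x0:x1].min(2);m=cv2.threshold(g,0,255,cv2.THRESH_BINARY+cv2.THRESH_OTSU)[1]
    n,l,st,ce=cv2.connectedComponentsWithStats(m);i=1+np.argmax(st[1:,4]);ys,xs=np.nonzero(l==i)
    P=np.array([onz(c,x+x0,y+y0,s['eef_pos'][2]+dz)[:2] for x,y in zip(xs,ys)])
    m=P.mean(0);d=np.linalg.svd(P-m)[2][0];d=d*np.sign(d[0]);t=(P-m)@d
    q=s['ee_rot'];return m+d*t.min(),m+d*t.max(),np.arctan2(d[1],d[0]),2*np.arctan2(q[2],q[1]),st[i]
E
python3 - <<'E'
from h import *
s=sense();c=cap('wrist')
a,b,h,th,st=rib(c,s);print(st,a,b,np.linalg.norm(b-a),'key hdg',h,'tool',th,'axis off',a-s['eef_pos'][:2], (b-s['eef_pos'][:2])-22*(b-a)/np.linalg.norm(b-a),s['eef_pos'])
E
```

```text
[   6    9   64   43 1027] [510.06788942  80.63506448] [528.87253533  67.64994225] 22.852310764861574 key hdg -0.6043401462494881 tool 1.517236470704848 axis off [ 1.52423672 -0.31009215] [ 2.22558383 -0.79439151] [508.5436527   80.94515663 191.68406254]
```

Request:
{"op": "play_rows", "data": {"plan": [[4,25,0,-0.005,-0.019,0.05,-1],[4,25,0,0,0,0.05,-1],[3,18,0,0,0,0,-1],[0,0,0,0,0,0,-1],[0,0,0,0,0,0,-1]]}}

```text
time_s: 5.33
eef_pos: [521.0, 143.4, 191.0]
ee_rot: [0.001, 0.693, 0.721, -0.001]
force: [-0.5, -1.2, -0.9]
grip_width: 0.497
```

Request:
{"op": "play_rows", "data": {"plan": [[-1,8,-15,0,0,0,-1],[0,0,-20,0,0,0,-1],[0,0,-15,0,0,0,-1],[0,0,0,0,0,0,-1],[0,0,0,0,0,0,-1]]}}

```text
time_s: 5.75
eef_pos: [521.0, 144.4, 140.0]
ee_rot: [0.002, 0.697, 0.717, -0.001]
force: [-0.1, -0.8, -1.7]
grip_width: 0.496
```

Request:
{"op": "play_rows", "data": {"plan": [[-1,6,0,0,0,0,-1],[0,2,0,0,0,0,-1],[0,0,0,0,0,0,-1],[0,0,0,0,0,0,-1]]}}

```text
time_s: 6.08
eef_pos: [521.3, 151.2, 142.9]
ee_rot: [0.003, 0.698, 0.716, 0.001]
force: [-0.4, -0.5, -1.8]
grip_width: 0.497
```

```bash
python3 - <<'E'
from h import *
s=sense();print(s['eef_pos'],s['ee_rot'],s['force'],s['wrist_torque'])
c=cap('scene');d=cap('wrist');t=cap('top')
q=lambda c,x,y,w,h,k:cv2.resize(c['img'][y:y+h,x:x+w],None,fx=k,fy=k,interpolation=cv2.INTER_CUBIC)
u,v=map(int,proj(c,(520,151,80)))
A=cv2.resize(q(c,u-40,v-40,80,80,5),(400,400));B=cv2.resize(d['img'],(400,300));
u,v=map(int,proj(t,(520,151,70)));C=q(t,u-40,v-30,80,60,5)
cv2.imwrite('pics/c2.png',cv2.convertScaleAbs(np.hstack([A,np.vstack([B,np.zeros((100,400,3),np.uint8)])]),alpha=1.6))
cv2.imwrite('pics/w5.png',d['img'])
E
```

```text
[521.2683707  151.23649842 142.90181184] [2.97086926e-03 6.97837999e-01 7.16249132e-01 6.95190496e-04] [-0.37905866 -0.47148768 -1.76227217] [0.07741956 0.01237332 0.00477371]
```

View pics/c2.png

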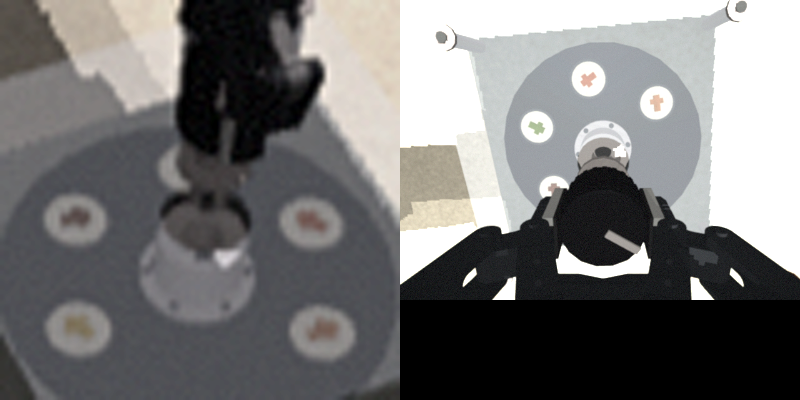

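Left (scene): the spindle hangs over the cover hole and hub. Right (wrist): the collar and shaft line up with the hub. The key is still about 0.2 rad off, as intended. I'm lowering it now.

Request:
{"op": "play_rows", "data": {"plan": [[-0.5,1,-10,0,0,0,-1],[0,1,-10,0,0,0,-1],[0,0,-3,0,0,0,-1],[0,0,0,0,0,0,-1],[0,0,0,0,0,0,-1]]}}

```text
time_s: 6.65
eef_pos: [520.0, 153.4, 116.3]
ee_rot: [0.002, 0.698, 0.716, -0.0]
force: [-0.2, -0.1, -2.1]
grip_width: 0.499
```

Request:
{"op": "play_rows", "data": {"plan": [[0.5,-2,0,0,0,0,-1],[0,0,-3,0,0,0,-1],[0,0,-2,0,0,0,-1],[0,0,0,0,0,0,-1]]}}

```text
time_s: 6.98
eef_pos: [520.8, 151.1, 111.1]
ee_rot: [0.002, 0.698, 0.716, 0.0]
force: [0.5, -0.0, -2.1]
grip_width: 0.503
```

Request:
{"op": "play_rows", "data": {"plan": [[0,0,-2,0,0,0,-1],[0,0,-2,0,0,0,-1],[0,0,0,0,0,0,-1],[0,0,0,0,0,0,-1]]}}

```text
time_s: 7.32
eef_pos: [521.0, 151.1, 106.8]
ee_rot: [0.003, 0.698, 0.716, 0.0]
force: [-0.1, 0.5, -2.6]
grip_width: 0.499
```

Request:
{"op": "play_rows", "data": {"plan": [[0,0,-1.5,0,0,0,-1],[0,0,0,0,0,0,-1],[0,0,-1,0,0,0,-1],[0,0,0,0,0,0,-1]]}}

```text
time_s: 7.65
eef_pos: [521.0, 151.1, 104.2]
ee_rot: [0.003, 0.698, 0.716, 0.0]
force: [0.5, -1.0, -2.1]
grip_width: 0.505
```

Request:
{"op": "play_rows", "data": {"plan": [[0,0,-1,0,0,0,-1],[0,0,0,0,0,0,-1]]}}

```text
time_s: 7.82
eef_pos: [521.2, 151.2, 103.8]
ee_rot: [0.003, 0.698, 0.716, 0.001]
force: [-1.5, -0.5, 0.4]
grip_width: 0.501
```

Request:
{"op": "play_rows", "data": {"plan": [[0,0,-0.5,0,0,0,-1],[0,0,0,0,0,0,-1]]}}

```text
time_s: 7.98
eef_pos: [521.3, 151.2, 103.8]
ee_rot: [0.003, 0.698, 0.716, 0.001]
force: [-1.0, 0.4, 0.3]
grip_width: 0.496
```

Contact came at TCP z 103.8 (104.1 predicted for the key on the hub face), with a light load of about 2.5 N. Next I turn towards the keyway under light pressure.

Request:
{"op": "play_rows", "data": {"plan": [[0,0,-1,0,0,0.03,-1],[0,0,-1,0,0,0.03,-1],[0,0,-1,0,0,0.03,-1]]}}

```text
time_s: 8.23
eef_pos: [521.1, 150.9, 102.9]
ee_rot: [0.003, 0.664, 0.748, 0.0]
force: [-5.9, -2.9, 11.7]
grip_width: 0.502
```

Request:
{"op": "play_rows", "data": {"plan": [[0,0,-1,0,0,0.03,-1],[0,0,-1,0,0,0.03,-1]]}}

```text
time_s: 8.4
eef_pos: [521.3, 150.8, 102.1]
ee_rot: [0.004, 0.64, 0.769, 0.001]
force: [-0.1, 0.8, -2.2]
grip_width: 0.498
```

Request:
{"op": "play_rows", "data": {"plan": [[0,0,-1,0,0,0.02,-1],[0,0,-1,0,0,0,-1],[0,0,0,0,0,0,-1]]}}

```text
time_s: 8.65
eef_pos: [521.3, 150.8, 99.5]
ee_rot: [0.004, 0.631, 0.775, 0.001]
force: [0.4, 0.2, -1.8]
grip_width: 0.499
```

The key has slipped in: z is 99.5 with no load. I'll continue down gently and centre the key.

Request:
{"op": "play_rows", "data": {"plan": [[0,0,-2,0,0,0.03,-1],[0,0,-1.5,0,0,0,-1],[0,0,0,0,0,0,-1],[0,0,0,0,0,0,-1]]}}

```text
time_s: 8.98
eef_pos: [521.1, 150.7, 95.0]
ee_rot: [0.004, 0.621, 0.784, 0.001]
force: [-0.4, 0.3, -1.4]
grip_width: 0.496
```

Request:
{"op": "play_rows", "data": {"plan": [[0,0,-2,0,0,0,-1],[0,0,-1.5,0,0,0,-1],[0,0,-1.5,0,0,0,-1],[0,0,-1,0,0,0,-1]]}}

```text
time_s: 9.32
eef_pos: [521.3, 150.7, 90.1]
ee_rot: [0.004, 0.621, 0.784, 0.001]
force: [-3.6, -0.3, 5.5]
grip_width: 0.499
```

Request:
{"op": "play_rows", "data": {"plan": [[0,0,-3,0,0,0,-1],[0,0,-3,0,0,0,-1],[0,0,-3,0,0,0,-1]]}}

```text
time_s: 9.57
eef_pos: [521.6, 150.7, 85.9]
ee_rot: [0.005, 0.621, 0.784, 0.001]
force: [-20.5, -4.0, 50.1]
grip_width: 0.501
```

The shoulder has landed at z 85.9 (85.9–86.1 predicted), but the load is high. I'll relax to a light hold.

Request:
{"op": "play_rows", "data": {"plan": [[-0.5,0,-0.7,0,0,0,-1],[0,0,-0.7,0,0,0,-1]]}}

```text
time_s: 9.73
eef_pos: [521.2, 150.8, 87.3]
ee_rot: [0.005, 0.621, 0.784, 0.001]
force: [-4.3, -0.7, 7.7]
grip_width: 0.503
```

Request:
{"op": "play_rows", "data": {"plan": [[-0.3,0,-3.3,0,0,0,-1]]}}

```text
time_s: 9.82
eef_pos: [521.4, 150.7, 85.9]
ee_rot: [0.006, 0.621, 0.784, 0.002]
force: [-14.1, -3.1, 46.7]
grip_width: 0.499
```

```bash
python3 - <<'E'
from h import *
for i in range(3):
    c=cap('wrist','w6.png' if i==2 else None);s=sense();print(s['time_s'],s['eef_pos'].round(2),s['force'].round(1),s['wrist_torque'].round(2))
E
```

```text
9.8667 [521.26 150.76  86.08] [-7.1 -1.3 19. ] [-0.28  1.59  0.03]
9.9167 [521.26 150.76  86.05] [-8.7 -1.7 22.1] [-0.37  1.79  0.03]
9.9667 [521.29 150.76  86.07] [-7.6 -1.9 21.3] [-0.32  1.81 -0.  ]
```

```bash
python3 - <<'E'
from h import *
c=cap('scene');d=cap('wrist');s=sense();print(s['time_s'],s['eef_pos'].round(2),s['force'].round(1),s['grip_width'])
u,v=map(int,proj(c,(520,151,70)))
A=cv2.resize(c['img'][v-45:v+35,u-40:u+40],(400,400),interpolation=cv2.INTER_CUBIC);B=cv2.resize(d['img'],(400,300))
cv2.imwrite('pics/c3.png',cv2.convertScaleAbs(np.hstack([A,np.vstack([B,np.zeros((100,400,3),np.uint8)])]),alpha=1.6))
E
```

```text
10.0667 [521.29 150.75  86.07] [-8.2 -1.8 21.3] 0.49684965515147017
```

View pics/c3.png

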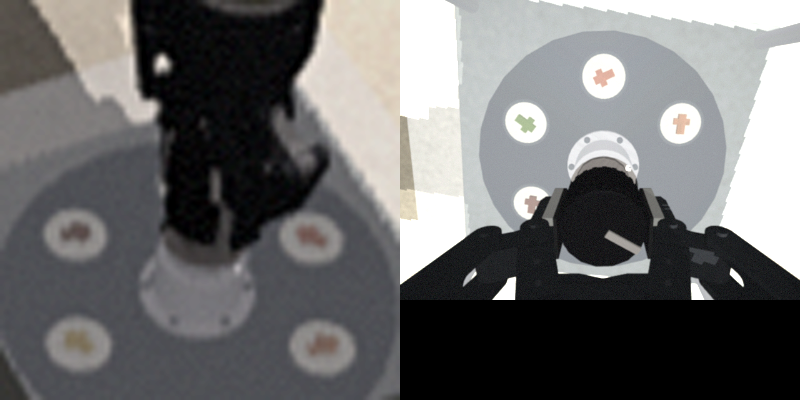

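The collar sits on the hub inside the cover's hole, the wheel has not moved noticeably, and nothing touches the cover. The hold is steady (z 86.07, about 21 N), so I'm handing in.

```bash
python3 - <<'E'
from h import *
print(ctrl.finish_job());s=sense();print(s['time_s'],s['eef_pos'].round(2),s['force'].round(1))
E
```

```text
the job is handed in; nothing more can be done
None
the job is handed in; nothing more can be done
```

The knob is in the hub with its key in the keyway, pushed fully home. The arm was still gripping it and holding it down when I handed the job in, at about 10 s of the 51 s allowed. The report gave no verdict.

**What I did:** I gripped the smaller knob in the wooden block at 60 N and lifted it out. I carried it over the cover and lowered it through the hole with the key about 0.2 rad off the keyway. It met the hub face at tool height 103.8 mm (104.1 predicted). I turned it under a light load until the key dropped in, then pressed it down against the spring.

**Last checks:**
- **Seating:** the tool height held steady at 86.07 mm, against 86.1 mm predicted for the shoulder on the hub face.
- **Push:** it read about 21 N, more than the roughly 11 N spring, so the shoulder is bearing on the hub.
- **Pictures:** the last ones show the collar on the hub, clear of the cover, and the wheel not visibly turned. I did not take a final picture to check the other items, but the arm did not come near them.

**Not ideal:**
- **Landing force:** it peaked briefly at about 50 N on the first seating. I eased off, the spring lifted the knob about 1.4 mm, and I pressed it home again with a peak of about 47 N.
- **Turning force:** it reached about 12 N for a moment while I was finding the keyway.
- **Side load:** about 8 N remains in the final hold.

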